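Set the lane switches of the seed feeder

ROBOT

A 6-joint arm with a two-finger parallel gripper is mounted at the origin on a cart in front of the work surface, level with it; the furniture and walls round the work are solid. World frame = base frame: x ahead of the robot, y to its left, z up, the work surface at z = 0. Lengths are in m, angles in rad, forces in N, time in s.
With the tool pointing down it reaches from about 0.375 to 0.9 m from the base axis. Payload 3.1 kg.
Tool frame: the origin (TCP) lies between the finger pads; the fingertips stand 17 mm ahead of it and the grasp point (between the pads) lies 2 mm behind it (robot.nose_length is the distance from the TCP to the fingertips, in m); z points along the fingers, y is the line along which they close (so a half turn about z gives the same grasp; the last joint's range is limited). The gripper opens to 87 mm and grips with 3 to 60 N. Pads are 19 mm wide; open, the fingers measure 117 mm over their backs; the gripper's body (75 mm by 190 mm) begins 51 mm behind the grasp point.
Start: joints at [1.159, 0.527, 1.433, -0, 1.181, -0.178], TCP at [0.145, 0.608, 0.24] pointing down, gripper open.
Joint ranges: [-3.08, 3.08], [-0.75, 2.2], [0.22, 2.44], [-1.43, 4.57], [0, 2.65], [-2.85, 2.85]. Speed limits (rad/s): [2.79, 2.79, 3.14, 3.14, 3.14, 3.14].

INTERFACE

Orientations are given as a unit quaternion [x, y, z, w].
In Python, from rig import robot, cams gives the robot as it stands.
- The arm moves only by the shell command python3 -m pendant 'ROWS' [FORCE]. ROWS is JSON, a list of rows, each an object with "jaw": the opening, from 0 (shut) to 1 (fully open); "linear": the shift along the tool's x, y, z in cm, a list of three; "twist": the turn about the tool's z in degrees. A call has 1 to 12 rows; each row shifts and turns the commanded pose from where the row before left it, along the tool's axes as they then stand; what a row does not reach is not made up. A row lasts 1/12 s, in which the tool goes at most 41.7 mm and 7.16 degrees, less where a joint would pass 70% of its speed; a pose out of reach is approached as far as the arm can. A call is refused whole if a number of a shift passes 4.17 or a number of a turn 7.16, either way. A call with a gripper value outside its range is refused whole. The fingers move at their own pace and stop on an object; FORCE is the grip in N (left out, the last holds). Time passes only in rows, so rows that do not move let the fingers close. It gives the time, the measured TCP pose, the force, the opening and the grip force at its end, in the units of the state.
- robot.get_obs(): the state, without advancing time (a new reading comes with each control period).
- cams.camera(name): name is "scene" or "top" or "wrist"; returns a dict with "color" (480x640x3 uint8, blue, green, red), "depth" (480x640 float32, m along the optical axis (not along the pixel's ray), 0 where there is no reading), "fov_y" (degrees; the focal length in pixels is half the picture's height over the tangent of half this angle, whatever the lens; pixels are square), "cx", "cy" (the principal point, pixels), "view" (4x4, takes a point from world to camera coordinates). Camera axes: x right, y down, z forward; pixel columns grow to the right and rows downward; lengths in m; the calibration is good to about 2 mm. A picture is of the moment at which its call begins.
- robot.hand_in(): hands the job in; it is judged then, once.
The state is a dict: "time": time; "q": joint angles; "joint_velocities": joint speeds; "joint_torque": joint torques, N m; "position": TCP position; "tool_rot": TCP orientation; "ft_force": force on the tool from outside, world axes, zero at the start; "moment": the same for the moment, N m; "grip_width": finger opening in m; "grip_force": force on a finger pad.
Only numpy, scipy, OpenCV 4.12 (cv2) and the standard library are available. Lean on these libraries where they do the work, as an engineer would, in place of code of your own. Each camera call takes 0.05 s, during which the arm holds its last target. There are 200 camera calls.

TASK

On the grey selector box, slide the small coloured switches so that the yellow and blue lanes are on and the red and white lanes are off. A switch is on when it is all the way over towards the green strip along the box, and off when it is all the way over to the opposite end; those that are already right stay as they are.

Things in the scene. Friction and masses are not known exactly. Their poses are not given: they have to be found in the camera images.
- red_tab (a point): centre of the red switch's upright red plastic tab, half-way up. The tab is 10 mm thick along its travel, 16 mm wide across it and 27 mm tall (its top is 13 mm above this point, the black plate it slides on 13.5 mm below; that plate is 56 mm above the table). Axes: x along the travel towards ON (the green strip), horizontal; y across the bank; z up.
- switch_red (a joint): travel of the red switch in m: 0 = fully off (end away from the green strip, nearer the robot), 0.030 = fully on (end by the green strip). It slides along x of red_tab with about 2 N of friction and stays wherever it is left.
- yellow_tab (a point): centre of the yellow switch's upright yellow plastic tab, half-way up. The tab is 10 mm thick along its travel, 16 mm wide across it and 27 mm tall (its top is 13 mm above this point, the black plate it slides on 13.5 mm below; that plate is 56 mm above the table). Axes: x along the travel towards ON (the green strip), horizontal; y across the bank; z up.
- switch_yellow (a joint): travel of the yellow switch in m: 0 = fully off (end away from the green strip, nearer the robot), 0.030 = fully on (end by the green strip). It slides along x of yellow_tab with about 2 N of friction and stays wherever it is left.
- blue_tab (a point): centre of the blue switch's upright blue plastic tab, half-way up. The tab is 10 mm thick along its travel, 16 mm wide across it and 27 mm tall (its top is 13 mm above this point, the black plate it slides on 13.5 mm below; that plate is 56 mm above the table). Axes: x along the travel towards ON (the green strip), horizontal; y across the bank; z up.
- switch_blue (a joint): travel of the blue switch in m: 0 = fully off (end away from the green strip, nearer the robot), 0.030 = fully on (end by the green strip). It slides along x of blue_tab with about 2 N of friction and stays wherever it is left.
- white_tab (a point): centre of the white switch's upright white plastic tab, half-way up. The tab is 10 mm thick along its travel, 16 mm wide across it and 27 mm tall (its top is 13 mm above this point, the black plate it slides on 13.5 mm below; that plate is 56 mm above the table). Axes: x along the travel towards ON (the green strip), horizontal; y across the bank; z up.
- switch_white (a joint): travel of the white switch in m: 0 = fully off (end away from the green strip, nearer the robot), 0.030 = fully on (end by the green strip). It slides along x of white_tab with about 2 N of friction and stays wherever it is left.
- selector_box: fixed grey box carrying the four switches side by side, 40 mm apart (order of colours varies). 200 mm across (y), 120 mm along the travel (x), 50 mm tall; each switch slides on a 6 mm thick black plate on top. Origin: centre of its underside; x towards the green strip on its top's far edge, z up. Turned by up to about 25 degrees.

How it is judged:
By the outcome, as a careful person would: the job done as asked, in the order asked, and still so for the second after the job is handed in, with the robot touching nothing.
It also fails if it takes over 40 s, if anything falls off the work surface, if the arm or the gripper's body presses on something with over 40 N, if the wrist force passes 120 N, or if a joint passes its speed limit or range.

## Working session

There is one attempt and no reset: what is moved stays moved. The work goes in short steps, Python scripts to look and compute and a shell command to move; the robot and the scene stay as the last step left them, time stands still between calls to the robot, and variables do not carry over. Pictures are saved under pics/ and viewed, at most 10 in all, crops included, and the job is handed in when it is done.

```bash
mkdir -p pics; python3 - <<'E'
from rig import robot,cams
import cv2,numpy as np
o=robot.get_obs();print(o['time'],o['position'],o['tool_rot'],o['grip_width'],robot.nose_length)
a=[]
for n in("top","scene"):
    c=cams.camera(n);np.savez(n+'.npz',**c);a.append(c['color']);print(n,c['fov_y'],c['cx'],c['cy'],c['view'].round(3).tolist())
    cv2.imwrite(f'pics/{n}.png',c['color'])
E
```

```text
0.0 [0.14448219 0.60737035 0.23857252] [ 1.16629881e-01  9.93174870e-01 -1.02348029e-03 -3.17963498e-04] 0.0870494760640769 0.017
top 55.97508214264336 319.42029911095716 240.76525358862537 [[0.0, -1.0, -0.026, -0.069], [-0.992, 0.003, -0.127, 0.535], [0.127, 0.026, -0.992, 0.852], [0.0, 0.0, 0.0, 1.0]]
scene 51.78714964515922 318.023887026907 240.3419856130531 [[-0.903, -0.43, 0.008, 0.46], [-0.335, 0.692, -0.639, 0.29], [0.269, -0.58, -0.769, 0.709], [0.0, 0.0, 0.0, 1.0]]
```

View pics/top.png

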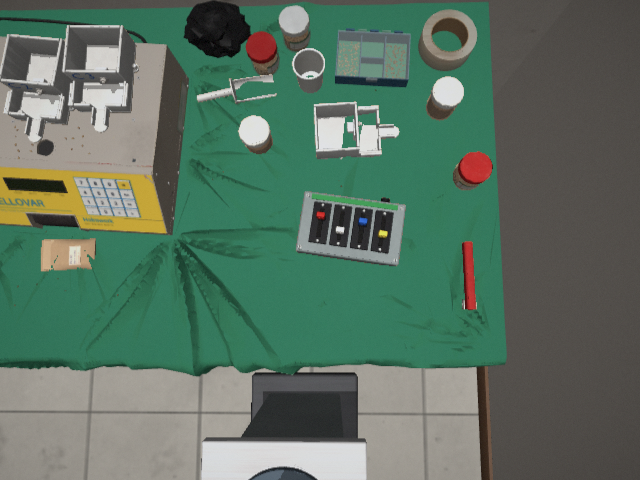

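View pics/scene.png

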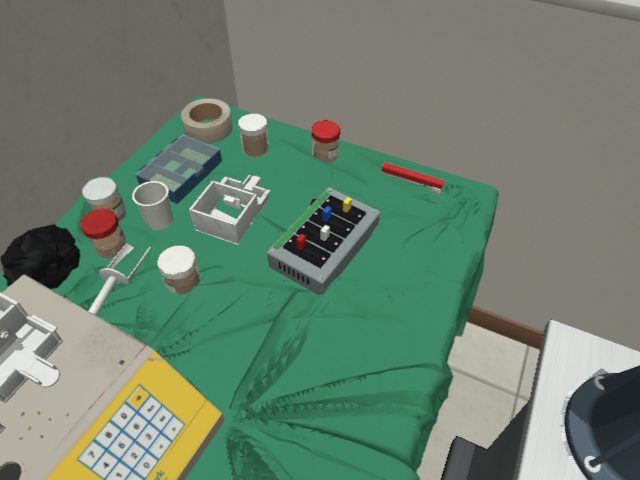

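The top view shows the box around pixel (352,228). The lane order from left to right is red, white, blue, yellow, at about (321,215), (340,230), (363,221) and (383,233). The green strip is at the upper edge. Next I'll measure these points.

```bash
cat > h.py <<'E'
import numpy as np,cv2
def world(c):
    f=240/np.tan(np.radians(c['fov_y'])/2);d=c['depth'];v,u=np.mgrid[:480,:640]
    P=np.stack([(u-c['cx'])/f*d,(v-c['cy'])/f*d,d],-1);V=c['view']
    return (P-V[:3,3])@V[:3,:3]
def plane(c,uv,z):
    f=240/np.tan(np.radians(float(c['fov_y']))/2);V=c['view'];R=V[:3,:3];o=-R.T@V[:3,3]
    d=R.T@np.array([(uv[0]-c['cx'])/f,(uv[1]-c['cy'])/f,1]);return o+d*(z-o[2])/d[2]
def masks(c):
    h=cv2.cvtColor(c['color'],cv2.COLOR_BGR2HSV).astype(int);H,S,V=h[...,0],h[...,1],h[...,2]
    return dict(red=((H<8)|(H>172))&(S>150)&(V>70),yellow=(abs(H-29)<6)&(S>150)&(V>100),blue=(abs(H-114)<10)&(S>120)&(V>70),
     white=(S<40)&(V>165),strip=(abs(H-60)<9)&(S>130)&(V>90))
E
python3 - <<'E'
import numpy as np,cv2
from h import *
for n in('top','scene'):
    c=np.load(n+'.npz');W=world(c);M=masks(c)
    box=(W[...,0]>.4)&(W[...,0]<.7)&(abs(W[...,1]+.11)<.2)
    g=(abs(W[...,2]-.053)<.008)&box
    n_,L,st,_=cv2.connectedComponentsWithStats(g.astype('uint8'));k=1+st[1:,4].argmax()
    pts=W[L==k][:,:2];r=cv2.minAreaRect(pts.astype('float32')*1000);print(n,'box',r)
    c0=np.array(r[0])/1000
    near=np.linalg.norm(W[...,:2]-c0,axis=-1)<.11
    for k,m in M.items():
        m=m&near&((W[...,2]>(.062 if k!='strip' else .045)));p=W[m]
        if len(p)==0: print(k,0);continue
        v,u=np.nonzero(m);print(k,len(p),p.mean(0).round(4),p[:,2].max().round(4),(u.mean().round(1),v.mean().round(1)),
          'ray top',plane(c,(u[p[:,2]>.076].mean(),v[p[:,2]>.076].mean()),.0825).round(4))
        if k=='strip': print(cv2.minAreaRect(p[:,:2].astype('float32')*1000))
a=np.load('top.npz')['color'][180:280,285:420];b=np.load('scene.npz')['color'][180:300,260:395]
cv2.imwrite('pics/crop.png',cv2.resize(np.vstack([a,b]),None,fx=2.7*1,fy=2.7,interpolation=2))
E
```

```text
top box ((559.57470703125, -130.23367309570312), (199.88626098632812, 120.29441833496094), 81.67747497558594)
red 57 [ 0.5779 -0.0726  0.0798] 0.0849 (np.float64(320.3), np.float64(214.7)) ray top [ 0.5786 -0.0727  0.0825]
yellow 42 [ 0.5423 -0.1876  0.0805] 0.0851 (np.float64(382.4), np.float64(233.3)) ray top [ 0.5427 -0.188   0.0825]
blue 57 [ 0.5664 -0.1513  0.0796] 0.0843 (np.float64(362.6), np.float64(220.6)) ray top [ 0.5669 -0.1515  0.0825]
white 41 [ 0.5503 -0.1086  0.0818] 0.0851 (np.float64(339.7), np.float64(229.1)) ray top [ 0.5503 -0.1086  0.0825]
strip 332 [ 0.6088 -0.1379  0.0508] 0.0549 (np.float64(354.4), np.float64(201.6)) ray top [nan nan nan]
((609.3151245117188, -137.11688232421875), (164.4672088623047, 9.429122924804688), 81.45655822753906)
scene box ((556.4607543945312, -130.06689453125), (202.68289184570312, 120.93016052246094), 81.64942932128906)
red 98 [ 0.5757 -0.0694  0.0758] 0.0835 (np.float64(301.1), np.float64(240.9)) ray top [ 0.5755 -0.0698  0.0825]
yellow 74 [ 0.5397 -0.1841  0.0764] 0.0841 (np.float64(346.9), np.float64(203.8)) ray top [ 0.5397 -0.1841  0.0825]
blue 94 [ 0.5637 -0.1481  0.0759] 0.0846 (np.float64(326.7), np.float64(212.7)) ray top [ 0.5635 -0.1488  0.0825]
white 36 [ 0.5483 -0.1071  0.0825] 0.0852 (np.float64(324.9), np.float64(228.7)) ray top [ 0.5483 -0.1071  0.0825]
strip 294 [ 0.6081 -0.1337  0.0509] 0.0537 (np.float64(300.9), np.float64(220.0)) ray top [nan nan nan]
((607.836669921875, -136.786376953125), (166.25990295410156, 10.020221710205078), 81.20714569091797)<stdin>:15: RuntimeWarning: Mean of empty slice.
  ret = ret.dtype.type(ret / rcount)
```

View pics/crop.png

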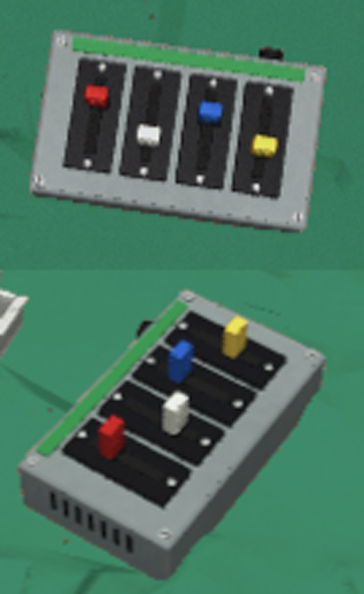

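```bash
python3 - <<'E'
import numpy as np,cv2
from h import *
u=np.array([.9895,-.1444]);v=np.array([.1444,.9895])
for n,c0 in(('top',(.5596,-.1302)),('scene',(.5565,-.1301))):
    c=np.load(n+'.npz');W=world(c);d=W[...,:2]-np.array(c0);U=d@u;Vv=d@v
    m=(c['color'].max(-1)<60)&(abs(U)<.06)&(abs(Vv)<.1)&(W[...,2]<.062)
    for vc in(.06,.02,-.02,-.06):
        s=m&(abs(Vv-vc)<.012);print(n,vc,np.percentile(U[s],[1,99]).round(4))
    for k,mm in masks(c).items():
        if k=='strip':continue
        mm=mm&(abs(U)<.06)&(abs(Vv)<.1)&(W[...,2]>.076);print(k,np.median(U[mm]).round(4),np.median(Vv[mm]).round(4))
    a=np.array([.1445,.607]);b=np.array([.577,-.071]);t=np.clip((W[...,:2]-a)@(b-a)/((b-a)@(b-a)),0,1)
    D=np.linalg.norm(W[...,:2]-a-t[...,None]*(b-a),axis=-1);s=(D<.12)&(c['depth']>0);print('path max z',np.percentile(W[s][:,2],99.9))
E
```

```text
top 0.06 [-0.0597  0.0368]
top 0.02 [-0.0576  0.0366]
top -0.02 [-0.0598  0.0372]
top -0.06 [-0.0402  0.0366]
red 0.0102 0.0598
yellow -0.0078 -0.0602
blue 0.0104 -0.0203
white -0.0123 0.0198
path max z 0.08325373006518916
scene 0.06 [-0.0387  0.0387]
scene 0.02 [-0.0391  0.0389]
scene -0.02 [-0.039   0.0384]
scene -0.06 [-0.0388  0.0387]
red 0.0107 0.0614
yellow -0.0087 -0.0562
blue 0.0099 -0.0177
white -0.0115 0.0219
path max z 0.08287554333141245
```

```bash
python3 -m pendant '[{"jaw":0.4,"linear":[0,0,0],"twist":7.08},{"jaw":0.4,"linear":[0,0,0],"twist":7.08},{"jaw":0.4,"linear":[0,0,0],"twist":7.08},{"jaw":0.4,"linear":[0,0,0],"twist":7.08},{"jaw":0.4,"linear":[0,0,0],"twist":7.08},{"jaw":0.4,"linear":[0,0,0],"twist":7.08},{"jaw":0.4,"linear":[0,0,0],"twist":7.08},{"jaw":0.4,"linear":[0,0,0],"twist":7.08},{"jaw":0.4,"linear":[0,0,0],"twist":7.08},{"jaw":0.4,"linear":[0,0,0],"twist":7.08},{"jaw":0.4,"linear":[0,0,0],"twist":7.08},{"jaw":0.4,"linear":[0,0,0],"twist":7.0}]' 10
```

```text
time: 1.1
position: [0.1446, 0.6076, 0.239]
tool_rot: [0.758, 0.652, -0.001, 0.0]
ft_force: [0.5, -0.1, -0.7]
grip_width: 0.0353
grip_force: 0.0
```

All four switches stand partway along their travel: red about 25 mm, blue 25, yellow 7, white 3. Each one has to be driven to its stop. I'll move over red first.

```bash
python3 -m pendant '[{"jaw":0.4,"linear":[-3.04,2.63,0],"twist":0},{"jaw":0.4,"linear":[-3.04,2.63,0],"twist":0},{"jaw":0.4,"linear":[-3.04,2.63,0],"twist":0},{"jaw":0.4,"linear":[-3.04,2.63,0],"twist":0},{"jaw":0.4,"linear":[-3.04,2.63,0],"twist":0},{"jaw":0.4,"linear":[-3.04,2.63,0],"twist":0},{"jaw":0.4,"linear":[-3.04,2.63,0],"twist":0},{"jaw":0.4,"linear":[-3.04,2.63,0],"twist":0},{"jaw":0.4,"linear":[-3.04,2.63,0],"twist":0},{"jaw":0.4,"linear":[-3.04,2.63,0],"twist":0},{"jaw":0.4,"linear":[-3.04,2.63,0],"twist":0},{"jaw":0.4,"linear":[-3.04,2.63,0],"twist":0}]' && python3 -m pendant '[{"jaw":0.4,"linear":[-3.04,2.63,0],"twist":0},{"jaw":0.4,"linear":[-3.04,2.63,0],"twist":0},{"jaw":0.4,"linear":[-3.04,2.63,0],"twist":0},{"jaw":0.4,"linear":[-3.04,2.63,0],"twist":0},{"jaw":0.4,"linear":[-3.04,2.63,0],"twist":0},{"jaw":0.4,"linear":[-3.04,2.63,0],"twist":0},{"jaw":0.4,"linear":[-3.04,2.63,0],"twist":0},{"jaw":0.4,"linear":[-2,2,0],"twist":0},{"jaw":0.4,"linear":[0,0,4],"twist":0},{"jaw":0.4,"linear":[0,0,4],"twist":0},{"jaw":0.4,"linear":[0,0,3],"twist":0},{"jaw":0.4,"linear":[0,0,0],"twist":0}]'; cat >> h.py <<'E'
def tgt():
    from rig import robot
    from scipy.spatial.transform import Rotation as R
    o=robot.get_obs();p=o['position'];M=R.from_quat(o['tool_rot']).as_matrix();print(o['time'],p.round(4),'tool y',M[:,1].round(4))
    c0=np.array([.558,-.130]);u=np.array([.9895,-.1444]);v=np.array([.1444,.9895])
    print('tcp box u,v',((p[:2]-c0)@u).round(4),((p[:2]-c0)@v).round(4))
    for k,a,b in(('red',.0105,.060),('white',-.012,.020),('blue',.0102,-.020),('yellow',-.0083,-.060)):
        t=np.r_[c0+a*u+b*v,.080];print(k,(M.T@(t-p)*100).round(2))
E
python3 -c "from h import *;tgt()"
```

```text
time: 2.1
position: [0.405, 0.1997, 0.2394]
tool_rot: [0.756, 0.654, -0.0, -0.0]
ft_force: [1.5, 0.2, 0.4]
grip_width: 0.035
grip_force: 0.0
time: 3.1
position: [0.5681, -0.0573, 0.1232]
tool_rot: [0.757, 0.654, -0.004, -0.006]
ft_force: [-0.3, 0.2, -0.7]
grip_width: 0.0349
grip_force: 0.0
3.1 [ 0.5681 -0.0573  0.1232] tool y [ 0.9894 -0.1447 -0.0143]
tcp box u,v -0.0005 0.0734
red [-1.35  1.16  4.3 ]
white [-5.35 -1.09  4.33]
blue [-9.35  1.13  4.29]
yellow [-13.35  -0.71   4.31]
```

```bash
python3 -m pendant '[{"jaw":0.4,"linear":[-1.35,1.15,0],"twist":0},{"jaw":0.4,"linear":[0,0,0],"twist":0},{"jaw":0.4,"linear":[0,0,0],"twist":0}]'; python3 - <<'E'
from h import *;tgt()
from rig import cams
c=cams.camera('wrist');cv2.imwrite('pics/w1.png',c['color'])
W=world(c);M=masks(c)
for k in('red','white','blue','yellow'):
    m=M[k]&(abs(W[...,2]-.082)<.006)&(c['depth']>0)&(abs(W[...,1]+.13)<.12)&(abs(W[...,0]-.56)<.06)
    if m.any():
        p=W[m];d=(p[:,:2].max(0)+p[:,:2].min(0))/2-[.558,-.13];print(k,m.sum(),p.mean(0).round(4),'u,v',(d@[.9895,-.1444]).round(4),(d@[.1444,.9895]).round(4))
E
```

```text
time: 3.35
position: [0.5837, -0.0737, 0.131]
tool_rot: [0.757, 0.654, 0.001, 0.001]
ft_force: [0.3, -0.1, 0.8]
grip_width: 0.0345
grip_force: 0.0
3.35 [ 0.5837 -0.0737  0.131 ] tool y [ 0.9895 -0.1448  0.0028]
tcp box u,v 0.0173 0.0594
red [ 0.06 -0.7   5.1 ]
white [-3.94 -2.95  5.09]
blue [-7.94 -0.73  5.1 ]
yellow [-11.94  -2.57   5.09]
red 416 [ 0.581  -0.0717  0.0807] u,v 0.0143 0.0603
white 3 [ 0.5578 -0.1078  0.0779] u,v -0.0035 0.0221
blue 199 [ 0.5695 -0.1477  0.08  ] u,v 0.0136 -0.0193
```

View pics/w1.png

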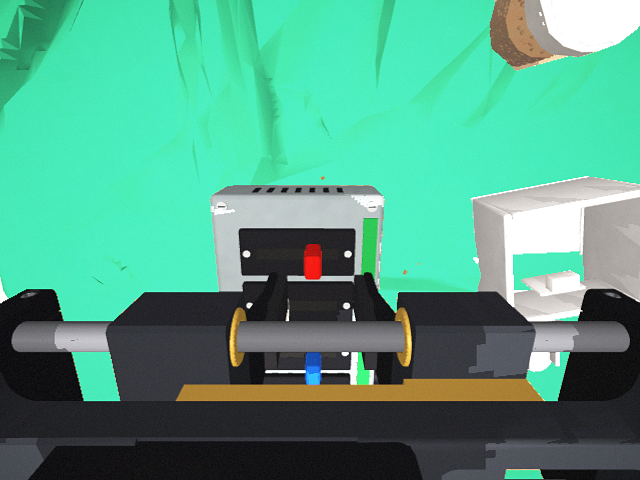

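```bash
python3 -m pendant '[{"jaw":0.4,"linear":[0.1,-0.45,1.5],"twist":0},{"jaw":0.4,"linear":[0,0,1.5],"twist":0},{"jaw":0.4,"linear":[0,0,1.5],"twist":0},{"jaw":0.4,"linear":[0,0,0.4],"twist":0},{"jaw":0.4,"linear":[0,0,0],"twist":0},{"jaw":0,"linear":[0,0,0],"twist":0},{"jaw":0,"linear":[0,0,0],"twist":0},{"jaw":0,"linear":[0,0,0],"twist":0},{"jaw":0,"linear":[0,0,0],"twist":0},{"jaw":0,"linear":[0,0,0],"twist":0}]' 15; python3 -c "from h import *;tgt()"
```

```text
time: 4.23
position: [0.5787, -0.0717, 0.0812]
tool_rot: [0.756, 0.654, 0.0, 0.001]
ft_force: [0.0, 0.6, 1.2]
grip_width: 0.0096
grip_force: 15.0
4.2333 [ 0.5787 -0.0717  0.0812] tool y [ 0.9896 -0.1441  0.0016]
tcp box u,v 0.0121 0.0606
red [-0.07 -0.16  0.12]
white [-4.06 -2.41  0.12]
blue [-8.06 -0.19  0.12]
yellow [-12.06  -2.04   0.12]
```

```bash
python3 -m pendant '[{"jaw":0,"linear":[0,-0.6,0],"twist":0},{"jaw":0,"linear":[0,-0.6,0],"twist":0},{"jaw":0,"linear":[0,-0.6,0],"twist":0},{"jaw":0,"linear":[0,-0.5,0],"twist":0},{"jaw":0,"linear":[0,0,0],"twist":0},{"jaw":0,"linear":[0,0,0],"twist":0}]';python3 -m pendant '[{"jaw":0,"linear":[0,-0.25,0],"twist":0},{"jaw":0,"linear":[0,-0.25,0],"twist":0},{"jaw":0,"linear":[0,0,0],"twist":0},{"jaw":0,"linear":[0,0,0],"twist":0}]'; python3 -c "from h import *;tgt()"
```

```text
time: 4.73
position: [0.5542, -0.0681, 0.0812]
tool_rot: [0.756, 0.654, -0.0, -0.001]
ft_force: [-1.1, 1.3, 7.8]
grip_width: 0.0098
grip_force: 15.0
time: 5.07
position: [0.5531, -0.068, 0.0812]
tool_rot: [0.757, 0.654, 0.002, 0.003]
ft_force: [5.7, 0.9, 1.9]
grip_width: 0.01
grip_force: 15.0
5.0667 [ 0.5531 -0.068   0.0812] tool y [ 0.9894 -0.1447  0.0069]
tcp box u,v -0.0138 0.0607
red [-0.07  2.43  0.14]
white [-4.07  0.18  0.12]
blue [-8.07  2.4   0.14]
yellow [-12.07   0.55   0.13]
```

```bash
python3 -m pendant '[{"jaw":0,"linear":[0,-0.3,0],"twist":0},{"jaw":0,"linear":[0,0,0],"twist":0},{"jaw":0,"linear":[0,0,0],"twist":0}]'; python3 -m pendant '[{"jaw":0.4,"linear":[0,0.3,0],"twist":0},{"jaw":0.4,"linear":[0,0.2,0],"twist":0},{"jaw":0.4,"linear":[0,0,0],"twist":0},{"jaw":0.4,"linear":[0,0,0],"twist":0},{"jaw":0.4,"linear":[0,0,-2],"twist":0},{"jaw":0.4,"linear":[0,0,-2],"twist":0},{"jaw":0.4,"linear":[-2,0.3,0],"twist":0},{"jaw":0.4,"linear":[-2.05,0,0],"twist":0},{"jaw":0.4,"linear":[0,0,0],"twist":0},{"jaw":0.4,"linear":[0,0,0],"twist":0},{"jaw":0.4,"linear":[0,0,0],"twist":0}]';  python3 - <<'E'
from h import *;tgt()
from rig import cams
c=cams.camera('top');W=world(c);M=masks(c);cv2.imwrite('pics/t2.png',cv2.resize(c['color'][170:290,270:430],None,fx=4,fy=4))
E
```

```text
time: 5.32
position: [0.553, -0.068, 0.0812]
tool_rot: [0.757, 0.654, 0.004, 0.005]
ft_force: [10.9, 1.9, -3.8]
grip_width: 0.0096
grip_force: 15.0
time: 6.23
position: [0.5484, -0.1077, 0.1201]
tool_rot: [0.756, 0.654, -0.0, -0.001]
ft_force: [0.1, 0.4, 0.6]
grip_width: 0.035
grip_force: 0.0
6.2333 [ 0.5484 -0.1077  0.1201] tool y [ 0.9895 -0.1445 -0.0024]
tcp box u,v -0.0127 0.0207
red [3.93 2.33 4.  ]
white [-0.07  0.08  4.01]
blue [-4.07  2.3   4.  ]
yellow [-8.07  0.45  4.  ]
```

View pics/t2.png

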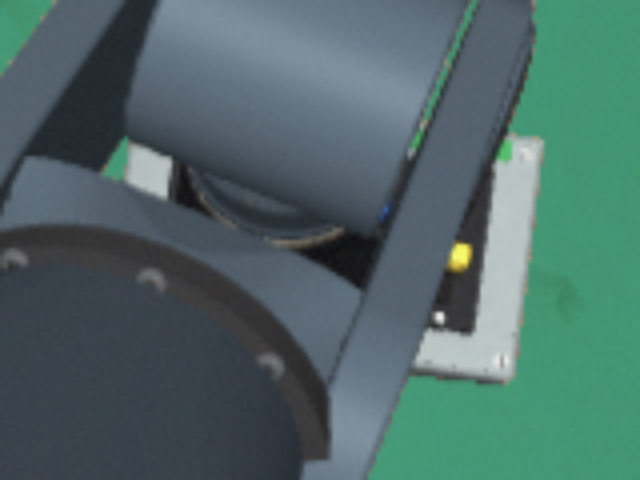

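The arm hides red in this top view; only yellow shows, at about (459,257). Red did stall on its stop: the force rose to 11 N with no further motion. White is next.

```bash
python3 -m pendant '[{"jaw":0.4,"linear":[0,0,1.5],"twist":0},{"jaw":0.4,"linear":[0,0,1.5],"twist":0},{"jaw":0.4,"linear":[0,0,0.9],"twist":0},{"jaw":0.4,"linear":[0,0,0],"twist":0},{"jaw":0,"linear":[0,0,0],"twist":0},{"jaw":0,"linear":[0,0,0],"twist":0},{"jaw":0,"linear":[0,0,0],"twist":0},{"jaw":0,"linear":[0,0,0],"twist":0},{"jaw":0,"linear":[0,0,0],"twist":0}]' 15; python3 -m pendant '[{"jaw":0,"linear":[0,-0.2,0],"twist":0},{"jaw":0,"linear":[0,-0.2,0],"twist":0},{"jaw":0,"linear":[0,-0.2,0],"twist":0},{"jaw":0,"linear":[0,0,0],"twist":0},{"jaw":0,"linear":[0,0,0],"twist":0}]';  python3 -c "from h import *;tgt()"
```

```text
time: 7.03
position: [0.5502, -0.1085, 0.0822]
tool_rot: [0.756, 0.654, 0.0, 0.001]
ft_force: [-0.8, 0.2, -0.2]
grip_width: 0.0097
grip_force: 15.0
time: 7.45
position: [0.5472, -0.1081, 0.0822]
tool_rot: [0.757, 0.654, 0.003, 0.003]
ft_force: [7.1, 2.8, -2.2]
grip_width: 0.0096
grip_force: 15.0
7.45 [ 0.5472 -0.1081  0.0822] tool y [ 0.9894 -0.145   0.0085]
tcp box u,v -0.0139 0.0201
red [3.99 2.43 0.24]
white [-0.01  0.18  0.22]
blue [-4.01  2.41  0.25]
yellow [-8.01  0.56  0.23]
```

```bash
python3 -m pendant '[{"jaw":0,"linear":[0,-0.3,0],"twist":0},{"jaw":0,"linear":[0,0,0],"twist":0},{"jaw":0,"linear":[0,0,0],"twist":0}]'; python3 -m pendant '[{"jaw":0.4,"linear":[0,0.3,0],"twist":0},{"jaw":0.4,"linear":[0,0.2,0],"twist":0},{"jaw":0.4,"linear":[0,0,0],"twist":0},{"jaw":0.4,"linear":[0,0,0],"twist":0},{"jaw":0.4,"linear":[0,0,-2],"twist":0},{"jaw":0.4,"linear":[0,0,-2],"twist":0},{"jaw":0.4,"linear":[-2,1.35,0],"twist":0},{"jaw":0.4,"linear":[-2,1.35,0],"twist":0},{"jaw":0.4,"linear":[0,0,0],"twist":0},{"jaw":0.4,"linear":[0,0,0],"twist":0},{"jaw":0.4,"linear":[0,0,0],"twist":0}]';  python3 -c "from h import *;tgt()"
```

```text
time: 7.7
position: [0.547, -0.1081, 0.0823]
tool_rot: [0.757, 0.654, 0.004, 0.006]
ft_force: [12.8, 2.6, -7.3]
grip_width: 0.0098
grip_force: 15.0
time: 8.62
position: [0.5651, -0.1507, 0.1211]
tool_rot: [0.756, 0.654, -0.001, -0.001]
ft_force: [0.1, 0.2, -0.4]
grip_width: 0.0346
grip_force: 0.0
8.6167 [ 0.5651 -0.1507  0.1211] tool y [ 0.9895 -0.1445 -0.0028]
tcp box u,v 0.01 -0.0194
red [7.94 0.06 4.11]
white [ 3.94 -2.19  4.12]
blue [-0.06  0.03  4.11]
yellow [-4.06 -1.82  4.11]
```

```bash
python3 -m pendant '[{"jaw":0.4,"linear":[0,0.1,1.5],"twist":0},{"jaw":0.4,"linear":[0,0,1.5],"twist":0},{"jaw":0.4,"linear":[0,0,1],"twist":0},{"jaw":0.4,"linear":[0,0,0],"twist":0},{"jaw":0,"linear":[0,0,0],"twist":0},{"jaw":0,"linear":[0,0,0],"twist":0},{"jaw":0,"linear":[0,0,0],"twist":0},{"jaw":0,"linear":[0,0,0],"twist":0},{"jaw":0,"linear":[0,0,0],"twist":0}]' 15; python3 -m pendant '[{"jaw":0,"linear":[0,0.2,0],"twist":0},{"jaw":0,"linear":[0,0.2,0],"twist":0},{"jaw":0,"linear":[0,0.2,0],"twist":0},{"jaw":0,"linear":[0,0.1,0],"twist":0},{"jaw":0,"linear":[0,0,0],"twist":0},{"jaw":0,"linear":[0,0,0],"twist":0}]';  python3 -c "from h import *;tgt()"
```

```text
time: 9.37
position: [0.5677, -0.1515, 0.0822]
tool_rot: [0.756, 0.654, 0.0, 0.0]
ft_force: [1.4, -0.6, 1.7]
grip_width: 0.0102
grip_force: 15.0
time: 9.87
position: [0.5714, -0.152, 0.0822]
tool_rot: [0.756, 0.655, -0.002, -0.003]
ft_force: [-8.3, -0.9, 9.9]
grip_width: 0.0099
grip_force: 15.0
9.8667 [ 0.5714 -0.152   0.0822] tool y [ 0.9897 -0.143  -0.0071]
tcp box u,v 0.0164 -0.0198
red [ 7.98 -0.58  0.22]
white [ 3.99 -2.84  0.24]
blue [-0.02 -0.62  0.22]
yellow [-4.01 -2.48  0.23]
```

```bash
python3 -m pendant '[{"jaw":0,"linear":[0,0.3,0],"twist":0},{"jaw":0,"linear":[0,0,0],"twist":0},{"jaw":0,"linear":[0,0,0],"twist":0}]'; python3 -m pendant '[{"jaw":0.4,"linear":[0,-0.3,0],"twist":0},{"jaw":0.4,"linear":[0,-0.2,0],"twist":0},{"jaw":0.4,"linear":[0,0,0],"twist":0},{"jaw":0.4,"linear":[0,0,0],"twist":0},{"jaw":0.4,"linear":[0,0,-2],"twist":0},{"jaw":0.4,"linear":[0,0,-2],"twist":0},{"jaw":0.4,"linear":[-2,-1.2,0],"twist":0},{"jaw":0.4,"linear":[-2,-1.2,0],"twist":0},{"jaw":0.4,"linear":[0,0,0],"twist":0},{"jaw":0.4,"linear":[0,0,0],"twist":0},{"jaw":0.4,"linear":[0,0,0],"twist":0}]';  python3 -c "from h import *;tgt()"
```

```text
time: 10.12
position: [0.5716, -0.152, 0.0821]
tool_rot: [0.756, 0.655, -0.004, -0.005]
ft_force: [-14.3, -1.4, 14.6]
grip_width: 0.0102
grip_force: 15.0
time: 11.03
position: [0.5436, -0.1882, 0.1214]
tool_rot: [0.756, 0.654, 0.0, 0.0]
ft_force: [-0.2, -1.0, 0.3]
grip_width: 0.0348
grip_force: 0.0
11.0333 [ 0.5436 -0.1882  0.1214] tool y [ 9.895e-01 -1.445e-01  7.000e-04]
tcp box u,v -0.0058 -0.0596
red [11.96  1.63  4.14]
white [ 7.96 -0.62  4.14]
blue [3.96 1.6  4.14]
yellow [-0.04 -0.25  4.14]
```

```bash
python3 -m pendant '[{"jaw":0.4,"linear":[0,-0.1,1.5],"twist":0},{"jaw":0.4,"linear":[0,0,1.5],"twist":0},{"jaw":0.4,"linear":[0,0,1],"twist":0},{"jaw":0.4,"linear":[0,0,0],"twist":0},{"jaw":0,"linear":[0,0,0],"twist":0},{"jaw":0,"linear":[0,0,0],"twist":0},{"jaw":0,"linear":[0,0,0],"twist":0},{"jaw":0,"linear":[0,0,0],"twist":0},{"jaw":0,"linear":[0,0,0],"twist":0}]' 15; python3 -m pendant '[{"jaw":0,"linear":[0,0.6,0],"twist":0},{"jaw":0,"linear":[0,0.6,0],"twist":0},{"jaw":0,"linear":[0,0.6,0],"twist":0},{"jaw":0,"linear":[0,0.4,0],"twist":0},{"jaw":0,"linear":[0,0.4,0],"twist":0},{"jaw":0,"linear":[0,0,0],"twist":0},{"jaw":0,"linear":[0,0,0],"twist":0},{"jaw":0,"linear":[0,0,0],"twist":0}]';  python3 -c "from h import *;tgt()"
```

```text
time: 11.78
position: [0.5426, -0.1883, 0.0823]
tool_rot: [0.756, 0.654, 0.0, 0.001]
ft_force: [-0.4, 0.9, 0.4]
grip_width: 0.0099
grip_force: 15.0
time: 12.45
position: [0.5655, -0.1917, 0.0821]
tool_rot: [0.756, 0.655, -0.002, -0.002]
ft_force: [-7.2, -0.9, 9.7]
grip_width: 0.0098
grip_force: 15.0
12.45 [ 0.5655 -0.1917  0.0821] tool y [ 0.9897 -0.1428 -0.0059]
tcp box u,v 0.0163 -0.0599
red [11.99 -0.56  0.22]
white [ 8.   -2.82  0.23]
blue [ 3.99 -0.6   0.22]
yellow [-0.   -2.46  0.23]
```

Yellow is on its stop at u = 0.0163, the same as blue. I'll press it once more, release, and move well clear (up, then back to the robot's left) to check all four.

```bash
python3 -m pendant '[{"jaw":0,"linear":[0,0.3,0],"twist":0},{"jaw":0,"linear":[0,0,0],"twist":0},{"jaw":0,"linear":[0,0,0],"twist":0}]'; python3 -m pendant '[{"jaw":0.4,"linear":[0,-0.3,0],"twist":0},{"jaw":0.4,"linear":[0,-0.2,0],"twist":0},{"jaw":0.4,"linear":[0,0,0],"twist":0},{"jaw":0.4,"linear":[0,0,0],"twist":0},{"jaw":0.4,"linear":[0,0,-2],"twist":0},{"jaw":0.4,"linear":[0,0,-4],"twist":0},{"jaw":0.4,"linear":[0,0,-4],"twist":0},{"jaw":0.4,"linear":[0,0,-4],"twist":0},{"jaw":0.4,"linear":[0,0,-2],"twist":0},{"jaw":0.4,"linear":[3.2,-2,0],"twist":0},{"jaw":0.4,"linear":[3.2,-2,0],"twist":0},{"jaw":0.4,"linear":[3.2,-2,0],"twist":0}]';python3 -m pendant '[{"jaw":0.4,"linear":[3.5,-2,0],"twist":0},{"jaw":0.4,"linear":[3.5,-2,0],"twist":0},{"jaw":0.4,"linear":[3.5,-2,0],"twist":0},{"jaw":0.4,"linear":[3.5,-1,0],"twist":0},{"jaw":0.4,"linear":[3.5,-1,0],"twist":0},{"jaw":0.4,"linear":[3.5,-1,0],"twist":0},{"jaw":0.4,"linear":[3.5,0,0],"twist":0},{"jaw":0.4,"linear":[3.5,0,0],"twist":0},{"jaw":0.4,"linear":[3.5,0,0],"twist":0},{"jaw":0.4,"linear":[0,0,0],"twist":0},{"jaw":0.4,"linear":[0,0,0],"twist":0},{"jaw":0.4,"linear":[0,0,0],"twist":0}]'
python3 - <<'E'
from h import *
from rig import cams
u=np.array([.9895,-.1444]);v=np.array([.1444,.9895]);ims=[]
for n,c0,(r,s) in(('top',(.5596,-.1302),(180,285)),('scene',(.5565,-.1301),(180,260))):
    c=cams.camera(n);W=world(c);d=W[...,:2]-np.array(c0);U=d@u;Vv=d@v;ims.append(c['color'][r:r+120,s:s+140])
    for k,mm in masks(c).items():
        if k=='strip':continue
        mm=mm&(abs(U)<.06)&(abs(Vv)<.1)&(abs(W[...,2]-.081)<.005);print(n,k,mm.sum(),np.median(U[mm]).round(4),np.median(Vv[mm]).round(4))
cv2.imwrite('pics/end.png',cv2.resize(np.vstack(ims),None,fx=2.4,fy=2.4,interpolation=2))
E
```

```text
time: 12.7
position: [0.5656, -0.1916, 0.0821]
tool_rot: [0.756, 0.655, -0.004, -0.005]
ft_force: [-12.8, -0.7, 14.1]
grip_width: 0.0098
grip_force: 15.0
time: 13.7
position: [0.5206, -0.0873, 0.2421]
tool_rot: [0.757, 0.654, 0.001, 0.001]
ft_force: [0.1, 1.6, 0.1]
grip_width: 0.0346
grip_force: 0.0
time: 14.7
position: [0.4763, 0.2367, 0.2412]
tool_rot: [0.756, 0.655, -0.0, 0.0]
ft_force: [-1.0, -0.9, 0.6]
grip_width: 0.035
grip_force: 0.0
top red 48 -0.0152 0.0602
top yellow 37 0.0144 -0.061
top blue 52 0.0143 -0.0201
top white 41 -0.0158 0.0202
scene red 0 nan nan
scene yellow 0 nan nan
scene blue 0 nan nan
scene white 0 nan nan
  return _methods._mean(a, axis=axis, dtype=dtype,
  ret = ret.dtype.type(ret / rcount)
```

View pics/end.png

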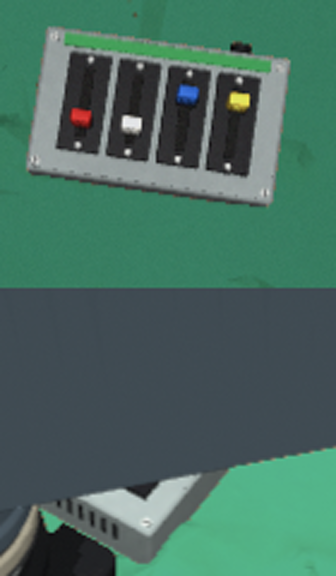

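The top view shows red (81,117) and white (130,124) at the off end, and blue (187,93) and yellow (238,100) at the green strip. The measured positions are within 1 mm of the ±15 mm ends, and the arm is clear.

```bash
python3 -c "
from rig import robot
print(robot.hand_in())"
```

```text
the job is handed in; nothing more can be done
None
```

The job is handed in: yellow and blue are fully on, red and white are fully off, each pushed to its end stop and confirmed in the top camera view, with the arm clear of the box (14.7 s used; the hand-in gave no verdict).

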